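# Find the loose terminal bolt and hold its cover open

### The job

One of the three bolts on the grey terminal box has worked loose: tap the bolts to find the one that sinks in. Then take the blue-handled lifting pin from its rest, push its shaft through the eye on the red cover behind the loose bolt until the tip stands well out on the far side, and with the pin, not the fingers, lift that cover about halfway open (45 degrees). Finish while holding it there, still and with the pin in the gripper; keep the other covers shut and leave the other things on the bench where they are.

Things in the scene. Friction and masses are not known exactly. Their poses are not given: they have to be found in the camera images.
- terminal_box: grey steel terminal box fixed to the bench, 210 (x) x 330 (y) x 60 mm high, origin on the bench below the middle bay (box spans x -100 to +110 mm). Its x axis points from the bolt side, which faces the robot, to the rear; y to its left; z up. Three bays 105 mm apart along y (left +105, middle 0, right -105), each with a bolt in front and a red hinged cover behind. A small white adapter lies loose on the rear strip of its top
- pin: steel lifting pin, 180 mm long, lying level in a wooden rest: blue square handle 14 x 14 mm, 70 mm long, then a round shaft 8 mm thick, 110 mm long. Origin on its long axis inside the handle, near the centre of mass; x axis points along the shaft: handle from x = -50 to +20 mm, shaft tip at x = +130 mm. About 120 g
- pin_rest: fixed wooden rest for the pin, base 160 x 60 x 8 mm, origin on the bench under the pin's origin, x along the pin. The pin's axis lies 45 mm above the bench in two open-topped slotted posts, 10 mm thick, 54 mm high, 40 mm wide, centred 45 mm behind and 65 mm ahead of the origin; free between them, lift the pin straight up. The handle is grasped at the origin with the fingers closing across it
- bolt_left_top (a point): centre of the top of the left bolt: round steel head 18 mm across, standing 12 mm above the box's top (72 mm above the bench), 68 mm in front (-x) of the box's origin line. Moves with the bolt
- bolt_left (a joint): how far the left bolt has sunk into the box, in m: 0 at the start; a loose bolt goes down to 0.009 under about 2 N and stays down; a tight one gives only a millimetre or two under a tap and springs back
- eye_left (a point): centre of the steel eye on the left cover: a ring standing on the cover, clear hole 16 mm, wire 5 mm, hole axis along x (parallel to the hinge; same axes as the box while shut); 86 mm above the bench, 15 mm in front (-x) of the box's origin line when shut. It lies 58 mm to the right (-y) of the cover's hinge line (which runs along the box's x on the cover's left side) and 25 mm above it, so it swings round the hinge at 63 mm radius. The cover is red, 90 x 70 x 5 mm
- cover_left (a joint): opening of the left cover in rad: 0 shut, grows as its right (-y) edge rises and swings to the left, stop at 1.2. Falls shut by itself (cover 80 g) if not held
- bolt_middle_top (a point): centre of the top of the middle bolt: round steel head 18 mm across, standing 12 mm above the box's top (72 mm above the bench), 68 mm in front (-x) of the box's origin line. Moves with the bolt
- bolt_middle (a joint): how far the middle bolt has sunk into the box, in m: 0 at the start; a loose bolt goes down to 0.009 under about 2 N and stays down; a tight one gives only a millimetre or two under a tap and springs back
- eye_middle (a point): centre of the steel eye on the middle cover: a ring standing on the cover, clear hole 16 mm, wire 5 mm, hole axis along x (parallel to the hinge; same axes as the box while shut); 86 mm above the bench, 15 mm in front (-x) of the box's origin line when shut. It lies 58 mm to the right (-y) of the cover's hinge line (which runs along the box's x on the cover's left side) and 25 mm above it, so it swings round the hinge at 63 mm radius. The cover is red, 90 x 70 x 5 mm
- cover_middle (a joint): opening of the middle cover in rad: 0 shut, grows as its right (-y) edge rises and swings to the left, stop at 1.2. Falls shut by itself (cover 80 g) if not held
- bolt_right_top (a point): centre of the top of the right bolt: round steel head 18 mm across, standing 12 mm above the box's top (72 mm above the bench), 68 mm in front (-x) of the box's origin line. Moves with the bolt
- bolt_right (a joint): how far the right bolt has sunk into the box, in m: 0 at the start; a loose bolt goes down to 0.009 under about 2 N and stays down; a tight one gives only a millimetre or two under a tap and springs back
- eye_right (a point): centre of the steel eye on the right cover: a ring standing on the cover, clear hole 16 mm, wire 5 mm, hole axis along x (parallel to the hinge; same axes as the box while shut); 86 mm above the bench, 15 mm in front (-x) of the box's origin line when shut. It lies 58 mm to the right (-y) of the cover's hinge line (which runs along the box's x on the cover's left side) and 25 mm above it, so it swings round the hinge at 63 mm radius. The cover is red, 90 x 70 x 5 mm
- cover_right (a joint): opening of the right cover in rad: 0 shut, grows as its right (-y) edge rises and swings to the left, stop at 1.2. Falls shut by itself (cover 80 g) if not held
- spray_can: blue spray can, 56 mm wide, 190 mm high; bystander, origin under its centre
- mug: white mug, 80 mm wide, 90 mm high; bystander, origin under its centre
- screwdriver: orange screwdriver lying flat; bystander, origin under its centre
- adapter: white adapter 18 x 34 x 10 mm on the rear strip of the box; bystander, origin under its centre
- drive: flat silver disk drive 100 x 70 x 12 mm; bystander, origin under its centre
- parts_tray: yellow parts tray 130 x 100 x 40 mm; bystander, origin under its centre
- marker: green marker 130 x 14 x 12 mm lying on the bench; bystander, origin under its centre

How it is judged (in metres and radians):
On the way, in this order (a step that is already met when the one before it is completed fails the run):
1. the loose bolt has been found: tapped, it has sunk more than 6 mm (value of joint any of bolt_left, bolt_middle, bolt_right above 0.006 m), for 0.2 s.
2. the pin, in the gripper, is through the eye of the cover behind the loose bolt (contact force between the fingers and pin above 1 N and ((value of joint bolt_left above 0.006 m and (x of eye_left in the frame of pin between 0.03 and 0.12 m and y of eye_left in the frame of pin between -0.009 and 0.009 m and z of eye_left in the frame of pin between -0.009 and 0.009 m) and value of joint cover_left below 0.5 rad) or (value of joint bolt_middle above 0.006 m and (x of eye_middle in the frame of pin between 0.03 and 0.12 m and y of eye_middle in the frame of pin between -0.009 and 0.009 m and z of eye_middle in the frame of pin between -0.009 and 0.009 m) and value of joint cover_middle below 0.5 rad) or (value of joint bolt_right above 0.006 m and (x of eye_right in the frame of pin between 0.03 and 0.12 m and y of eye_right in the frame of pin between -0.009 and 0.009 m and z of eye_right in the frame of pin between -0.009 and 0.009 m) and value of joint cover_right below 0.5 rad))), for 0.1 s.
3. that cover is lifted on the pin (((value of joint bolt_left above 0.006 m and (x of eye_left in the frame of pin between 0.03 and 0.125 m and y of eye_left in the frame of pin between -0.009 and 0.009 m and z of eye_left in the frame of pin between -0.009 and 0.009 m) and value of joint cover_left between 0.55 and 1.1 rad) or (value of joint bolt_middle above 0.006 m and (x of eye_middle in the frame of pin between 0.03 and 0.125 m and y of eye_middle in the frame of pin between -0.009 and 0.009 m and z of eye_middle in the frame of pin between -0.009 and 0.009 m) and value of joint cover_middle between 0.55 and 1.1 rad) or (value of joint bolt_right above 0.006 m and (x of eye_right in the frame of pin between 0.03 and 0.125 m and y of eye_right in the frame of pin between -0.009 and 0.009 m and z of eye_right in the frame of pin between -0.009 and 0.009 m) and value of joint cover_right between 0.55 and 1.1 rad))), for 0.2 s.
At the end, for the whole second after the job is handed in: Fingers grip the pin, whose shaft passes through the eye of the cover behind the sunken bolt, tip at least 5 mm past the eye; the pin alone holds that cover still, 0.55 to 1.1 rad open (no finger on the box); the other covers are below 0.1 rad (contact force between the fingers and pin above 1 N and contact force between the fingers and terminal_box below 0.3 N and contact force between pin and terminal_box above 0.05 N and contact force between pin and pin_rest below 0.05 N and ((value of joint bolt_left above 0.006 m and (x of eye_left in the frame of pin between 0.03 and 0.125 m and y of eye_left in the frame of pin between -0.009 and 0.009 m and z of eye_left in the frame of pin between -0.009 and 0.009 m) and value of joint cover_left between 0.55 and 1.1 rad and velocity of joint cover_left between -0.1 and 0.1 rad/s and value of joint each of cover_middle, cover_right below 0.1 rad) or (value of joint bolt_middle above 0.006 m and (x of eye_middle in the frame of pin between 0.03 and 0.125 m and y of eye_middle in the frame of pin between -0.009 and 0.009 m and z of eye_middle in the frame of pin between -0.009 and 0.009 m) and value of joint cover_middle between 0.55 and 1.1 rad and velocity of joint cover_middle between -0.1 and 0.1 rad/s and value of joint each of cover_left, cover_right below 0.1 rad) or (value of joint bolt_right above 0.006 m and (x of eye_right in the frame of pin between 0.03 and 0.125 m and y of eye_right in the frame of pin between -0.009 and 0.009 m and z of eye_right in the frame of pin between -0.009 and 0.009 m) and value of joint cover_right between 0.55 and 1.1 rad and velocity of joint cover_right between -0.1 and 0.1 rad/s and value of joint each of cover_left, cover_middle below 0.1 rad))); the arm keeps its last pose, push and grip.
It fails at once if a cover is lifted whose bolt has not been found loose ((value of joint cover_left above 0.2 rad and value of joint bolt_left below 0.004 m) or (value of joint cover_middle above 0.2 rad and value of joint bolt_middle below 0.004 m) or (value of joint cover_right above 0.2 rad and value of joint bolt_right below 0.004 m)).
It fails at once if a cover is lifted with the fingers instead of the pin (value of joint any of cover_left, cover_middle, cover_right above 0.15 rad and contact force between the fingers and terminal_box above 1 N).
It fails at once if a bystander is pushed more than 30 mm or knocked over (distance of any of spray_can, mug, screwdriver, adapter, drive, parts_tray, marker from where it was at the start of the episode above 0.03 m or angle between any of spray_can, mug, parts_tray's own z axis and vertical above 0.5 rad).
It also fails if it takes over 58 s, if anything falls off the work surface, if the arm or the gripper's body presses on something with over 40 N, if the wrist force passes 120 N, or if a joint passes its speed limit or range.

### The arm

A 6-joint arm with a two-finger parallel gripper is mounted at the origin on the work surface. World frame = base frame: x ahead of the robot, y to its left, z up, the work surface at z = 0. Lengths are in mm, angles in degrees, forces in N, time in s.
With the tool pointing down it reaches from about 350 to 850 mm from the base axis. Payload 8.1 kg.
Tool frame: the origin (TCP) lies midway between the tips of the shut fingers; the grasp point (between the pads) lies 19 mm behind it; x points along the fingers, y is the direction in which the jaws open and shut, and the axes are right-handed (so a half turn about x gives the same grasp; the last joint's range is limited). The gripper opens to 85 mm and grips with 20 to 120 N. Pads are 22 mm wide; open, the fingers measure 114 mm over their backs; the gripper's body (76 mm by 85 mm) begins 54 mm behind the grasp point. The pads swing forward as they close: fully open they stand 13 mm farther back than shut.
Start: joints at [68.847, 7.471, 85.268, -0, 87.261, -4.893], TCP at [167.981, 576.01, 231.292] pointing down, gripper open.
Joint ranges: [-169.43, 169.43], [-51.17, 129.36], [1.28, 143.12], [-76.62, 256.62], [0, 156.53], [-152.29, 152.29]. Speed limits (degrees/s): [136.94, 136.94, 159.86, 180, 180, 180].

### API

Orientations are given as [roll, pitch, yaw] about the fixed x, y, z axes, in that order (R = Rz(yaw) Ry(pitch) Rx(roll)).
In Python, from bench import r gives the robot as it stands.
- The arm moves only by the tool move_arm, never from a script. Its argument "deltas" is a list of rows, each a list of 2 entries, a list of its own where there are three numbers: the shift along the tool's x, y, z in mm, then the turn about the tool's x in degrees. A call has 1 to 12 rows; each row is the pose to reach, as a shift and turn from the pose measured when the call began, along the tool's axes at that moment; what a row does not reach only later rows make up. A row lasts 1/8 s, in which the tool goes at most 62.5 mm and 10.7 degrees, less where a joint would pass 70% of its speed; a pose out of reach is approached as far as the arm can. A call with a gripper value outside its range is refused whole. "jaw" is the opening, from -1 (shut) to 1 (fully open), set as the call begins (left out, the last holds). The fingers move at their own pace and stop on an object; "squeeze" is the grip in N (left out, the last holds). Time passes only in rows, so rows that repeat a pose let the fingers close. It gives the time, the measured TCP pose, the force and the opening at its end, in the units of the state.
- r.sense(): the state, without advancing time (a new reading comes with each control period).
- r.snapshot(name): name is "side" or "top"; returns (picture, depth): 480x640x3 uint8, red, green, blue; 480x640 float32, mm along the optical axis (not along the pixel's ray), 0 where there is no reading.
- r.get_calibration(name): a dict with "fovy" (degrees; the focal length in pixels is half the picture's height over the tangent of half this angle, whatever the lens; pixels are square), "cx", "cy" (the principal point, pixels), "k1" (the pictures are not rectified: a ray, as slopes to the right and down, at radius r is drawn at 1 + k1 r^2 times it, then the intrinsics apply), "position" and "attitude" of the camera in the world. Camera axes: x right, y down, z forward; pixel columns grow to the right and rows downward; lengths in mm; the calibration is good to about 2 mm. A picture is of the moment at which its call begins. get_calibration takes no time and is no camera call.
- r.hand_in(): hands the job in, once; it reports no verdict.
The state is a dict: "time": time; "joint_pos": joint angles; "qd": joint speeds; "joint_efforts": joint torques, N m; "tool_pos": TCP position; "tcp_rot": TCP orientation; "ft_force": force on the tool from outside, world axes, zero at the start; "wrist_torque": the same for the moment, N m; "finger_gap": finger opening in mm.
Only numpy, scipy, OpenCV 4.12 (cv2) and the standard library are available. Lean on these libraries where they do the work, as an engineer would, in place of code of your own. Each camera call takes 0.05 s, during which the arm holds its last target. There are 200 camera calls.

## Working session

There is one attempt and no reset: what is moved stays moved. The work goes in short steps, Python scripts to look and compute and a tool call to move; the robot and the scene stay as the last step left them, time stands still between calls to the robot, and variables do not carry over. Pictures are saved under pics/ and viewed, about 8 in all and at most 12, crops included, and the job is handed in when it is done.

Besides the shell and the picture viewer there is one more tool, called after ">>>" as name(argument=value, ...), one argument or row to a line, values as JSON. move_arm: Moves the arm, as the interface text tells. Its arguments: {"type":"object","properties":{"deltas":{"type":"array","items":{"type":"array"}},"jaw":{"type":"number"},"squeeze":{"type":"number"}},"required":["deltas"]}

```bash
mkdir -p pics; cat > h.py <<'E'
import numpy as np, cv2
from bench import r
from scipy.spatial.transform import Rotation as R
def snap(n):
    im,d=r.snapshot(n); return im,d
E
python3 - <<'E'
from h import *
print(r.sense())
for n in("side","top"):
    print(n,r.get_calibration(n)); im,d=snap(n); np.savez(f"pics/{n}0.npz",im=im,d=d); cv2.imwrite(f"pics/{n}0.png",im[:,:,::-1])
E
```

```text
{'time': 0.0, 'joint_pos': array([ 6.88467789e+01,  7.51539911e+00,  8.53301753e+01, -6.56469418e-04,
        8.72594791e+01, -4.89228087e+00]), 'qd': array([-0.06493647, -0.09792062,  0.07969758,  0.08160327,  0.01358498,
        0.01439754]), 'joint_efforts': array([ 9.15120690e-04, -5.69357371e+01, -5.00573552e+01, -2.15891455e-04,
        1.40571536e-02, -2.63373664e-05]), 'tool_pos': array([167.78525984, 575.49638888, 230.23278904]), 'tcp_rot': array([ -94.534691  ,   89.89494441, -110.79559929]), 'ft_force': array([ 0.05773338, -1.08270945, -0.94624864]), 'wrist_torque': array([-0.02468943,  0.02656041, -0.01304493]), 'finger_gap': 85.59138793474877}
side {'fovy': 48.634030702761784, 'cx': 315.43346760947463, 'cy': 238.2100441543309, 'k1': -0.0364416108718317, 'position': array([ 354.9664691 , -742.57586595,  998.58583348]), 'attitude': array([-141.50854069,   -0.26147065,  -15.65385372])}
top {'fovy': 47.64310083343595, 'cx': 327.60808794638154, 'cy': 244.5431299993334, 'k1': -0.1546163395143796, 'position': array([ 314.8154157 ,  -23.98295494, 1569.39206356]), 'attitude': array([-170.50672651,   -0.95461988,  -88.91788233])}
```

View pics/side0.png

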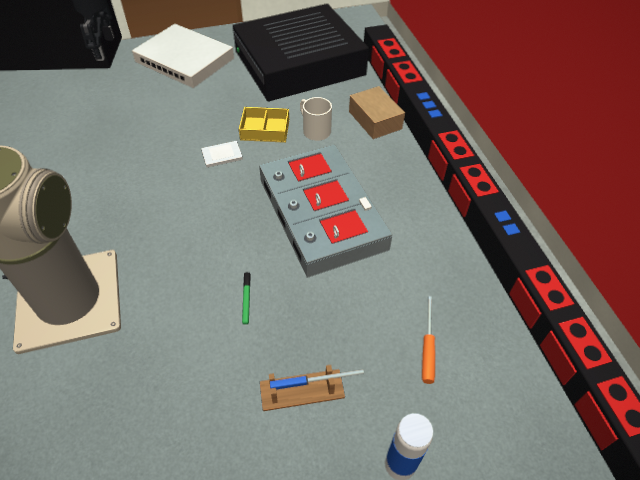

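View pics/top0.png

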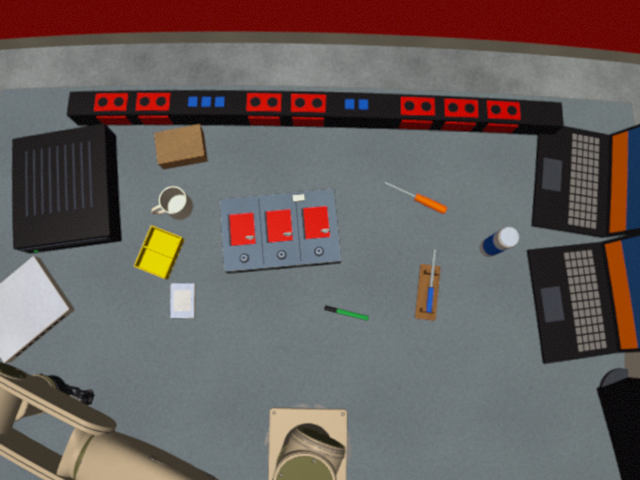

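The side view shows the box's bolts at about (279,175), (293,205), (310,237) and the pin handle at (290,382). In the top view the bolts are at (244,258), (281,255), (319,251) and the pin at (431,285).

```bash
cat >> h.py <<'E'
CAL={n:r.get_calibration(n) for n in("side","top")}
def ray(n,uv):
    c=CAL[n]; f=240/np.tan(np.radians(c["fovy"]/2)); K=np.array([[f,0,c["cx"]],[0,f,c["cy"]],[0,0,1]])
    p=cv2.undistortPoints(np.array([[uv]],float),K,np.array([c["k1"],0,0,0.]))[0,0]
    M=R.from_euler("xyz",c["attitude"],degrees=True).as_matrix()
    return np.array(c["position"]),M@np.array([p[0],p[1],1.])
def onz(n,uv,z):
    o,d=ray(n,uv); return o+d*(z-o[2])/d[2]
def proj(n,P):
    c=CAL[n]; f=240/np.tan(np.radians(c["fovy"]/2)); K=np.array([[f,0,c["cx"]],[0,f,c["cy"]],[0,0,1]])
    M=R.from_euler("xyz",c["attitude"],degrees=True).as_matrix().T
    return cv2.projectPoints(np.array([P],float),cv2.Rodrigues(M)[0],-M@c["position"],K,np.array([c["k1"],0,0,0.]))[0][0,0]
def two(a,b): # closest point of side ray a and top ray b; miss
    o,d=ray("side",a);p,e=ray("top",b); A=np.stack([d,-e],1)
    t=np.linalg.lstsq(A,p-o,rcond=None)[0]; x,y=o+d*t[0],p+e*t[1]
    return (x+y)/2,np.linalg.norm(x-y)
def red(im,n,k=0):
    h=cv2.cvtColor(im,cv2.COLOR_RGB2HSV); 
    return h
E
python3 - <<'E'
from h import *
S=np.load("pics/side0.npz");T=np.load("pics/top0.npz")
cr=[("side",S["im"],(245,140,160,145)),("top",T["im"],(210,180,140,100)),("side",S["im"],(250,355,130,60)),("top",T["im"],(405,240,45,85))]
for i,(n,im,(x,y,w,h)) in enumerate(cr):
    roi=im[y:y+h,x:x+w]; hs=cv2.cvtColor(roi,cv2.COLOR_RGB2HSV)
    if i<2: m=cv2.inRange(hs,(0,150,120),(8,255,255))|cv2.inRange(hs,(172,150,120),(180,255,255))
    else: m=cv2.inRange(hs,(100,130,60),(130,255,255))
    for c in cv2.findContours(m,cv2.RETR_EXTERNAL,cv2.CHAIN_APPROX_NONE)[0]:
        if cv2.contourArea(c)>20:
            b=cv2.minAreaRect(c); print(n,i,cv2.contourArea(c),np.array(b[0])+[x,y],b[1:],np.round(cv2.boxPoints(b)+[x,y],1).tolist())
a=cv2.resize(S["im"][145:280,255:395],None,fx=4,fy=4,interpolation=cv2.INTER_CUBIC)
b=cv2.resize(T["im"][185:275,215:345],None,fx=4,fy=4,interpolation=cv2.INTER_CUBIC)
c=cv2.resize(S["im"][360:415,250:370],None,fx=4,fy=4,interpolation=cv2.INTER_CUBIC)
d=cv2.resize(np.rot90(T["im"][242:325,410:445],-1),None,fx=4,fy=4,interpolation=cv2.INTER_CUBIC)
for k,v in zip("abcd",(a,b,c,d)): print(k,v.shape)
A=np.zeros((560,560,3),np.uint8);A[:540]=a[:,:,::-1];cv2.imwrite("pics/a.png",a[:,:,::-1])
H=np.zeros((600,520,3),np.uint8);H[:360]=b;H[375:595,:480]=c;cv2.imwrite("pics/b.png",H[:,:,::-1])
E
```

```text
side 0 855.0 [343.45000458 225.84999847] ((24.66576385498047, 41.42583084106445), 71.56505584716797) [[319.9, 220.7], [359.2, 207.6], [367.0, 231.0], [327.7, 244.1]]
side 0 742.0 [325.79412842 194.82353973] ((22.253067016601562, 40.055519104003906), 73.0724868774414) [[303.4, 190.0], [341.7, 178.3], [348.2, 199.6], [309.9, 211.3]]
side 0 644.0 [309.36792755 166.53773117] ((20.192001342773438, 37.774147033691406), 74.05460357666016) [[288.4, 162.0], [324.8, 151.6], [330.3, 171.1], [294.0, 181.4]]
top 1 650.5 [241.82080078 228.81194687] ((31.13089370727539, 24.14639663696289), 86.18592071533203) [[228.7, 214.1], [252.8, 212.5], [254.9, 243.5], [230.8, 245.1]]
top 1 654.0 [278.74137878 225.39655304] ((30.809873580932617, 24.332326889038086), 85.2363510131836) [[265.3, 211.1], [289.6, 209.0], [292.1, 239.7], [267.9, 241.8]]
top 1 656.0 [315.80197144 222.01980591] ((30.647146224975586, 24.278907775878906), 84.2894058227539) [[302.2, 208.0], [326.4, 205.6], [329.4, 236.1], [305.2, 238.5]]
side 2 247.0 [287.88331223 382.65402794] ((8.164085388183594, 36.34555435180664), 82.14668273925781) [[269.3, 381.1], [305.3, 376.1], [306.4, 384.2], [270.4, 389.2]]
top 3 82.0 [429.50000191 299.5       ] ((4.601789951324463, 23.315736770629883), 4.39870548248291) [[426.3, 310.9], [428.1, 287.7], [432.7, 288.1], [430.9, 311.3]]
a (540, 560, 3)
b (360, 520, 3)
c (220, 480, 3)
d (140, 332, 3)
```

View pics/a.png

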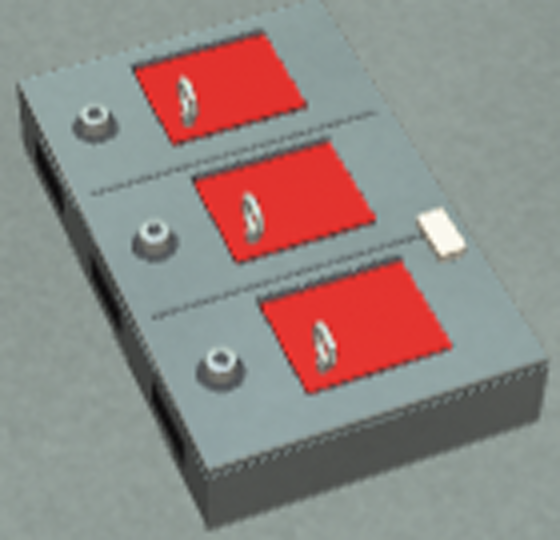

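View pics/b.png

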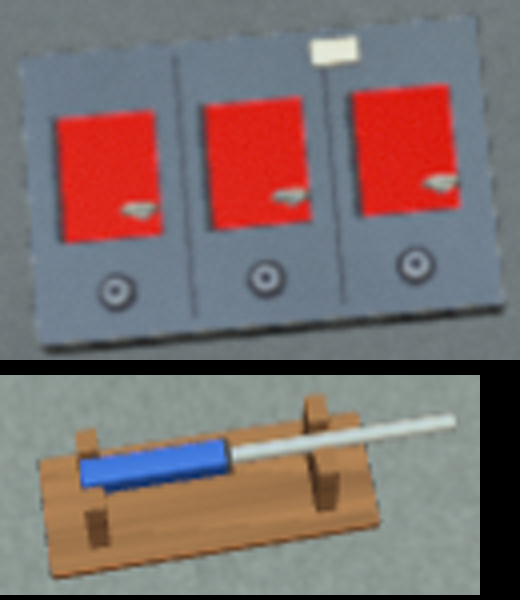

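```bash
python3 - <<'E'
from h import *
S=np.load("pics/side0.npz");T=np.load("pics/top0.npz")
q=lambda u,v,ox,oy:((u+.5)/4-.5+ox,(v+.5)/4-.5+oy)
sb=[(96,112),(154,228),(221,355)];tb=[(116,291),(266,278),(416,265)]
B=[]
for a,b in zip(sb,tb):
    p,e=two(q(*a,255,145),q(*b,215,185)); B.append(p); print("bolt",p.round(1),"miss",round(e,1), onz("side",q(*a,255,145),72)[:2].round(1),onz("top",q(*b,215,185),72)[:2].round(1))
se=[(187,100),(252,216),(325,345)];te=[(140,209),(291,196),(442,183)]
for a,b in zip(se,te):
    p,e=two(q(*a,255,145),q(*b,215,185)); print("eye",p.round(1),round(e,1),onz("side",q(*a,255,145),86)[:2].round(1))
# covers corners, z=65ish
cs=[(343.45,225.85),(325.79,194.82),(309.37,166.54)];ct=[(315.8,222.02),(278.74,225.4),(241.82,228.81)]
for a,b in zip(cs,ct): p,e=two(a,b); print("cover",p.round(1),round(e,1))
# pin
def line(im,x,y,w,h,n):
    roi=im[y:y+h,x:x+w].astype(int); hs=cv2.cvtColor(im[y:y+h,x:x+w],cv2.COLOR_RGB2HSV)
    m=(hs[...,1]<45)&(hs[...,2]>(150))
    v,u=np.nonzero(m);return u+x,v+y,m
for n,im,bx in(("side",S["im"],(305,365,65,20)),("top",T["im"],(425,245,15,45))):
    u,v,m=line(im,*bx,n); print(n,len(u)); 
    if len(u)>5: print(list(zip(u,v)))
cv2.imwrite("pics/d.png",cv2.resize(T["im"][240:325,405:450,::-1],None,fx=7,fy=7,interpolation=cv2.INTER_CUBIC))
E
```

```text
bolt [525.1 188.9  72.5] miss 1.6 [526.  189.5] [524.4 189. ]
bolt [536.1  84.6  73.5] miss 1.0 [536.9  85.9] [535.8  84.7]
bolt [547.9 -19.6  74.5] miss 2.2 [549.6 -17.5] [547.2 -19.5]
eye [580.4 173.2  83.6] 0.6 [579.5 170.8]
eye [591.8  68.3  85. ] 0.0 [591.6  67.4]
eye [603.8 -36.4  85.2] 1.1 [604.1 -37. ]
cover [631.3  -9.7  63.2] 0.5
cover [619.5  94.8  62.7] 0.8
cover [607.2 199.   63.1] 0.4
side 641
[(np.int64(305), np.int64(365)), (np.int64(311), np.int64(365)), (np.int64(312), np.int64(365)), (np.int64(313), np.int64(365)), (np.int64(314), np.int64(365)), (np.int64(316), np.int64(365)), (np.int64(317), np.int64(365)), (np.int64(318), np.int64(365)), (np.int64(319), np.int64(365)), (np.int64(320), np.int64(365)), (np.int64(321), np.int64(365)), (np.int64(322), np.int64(365)), (np.int64(323), np.int64(365)), (np.int64(324), np.int64(365)), (np.int64(334), np.int64(365)), (np.int64(335), np.int64(365)), (np.int64(336), np.int64(365)), (np.int64(337), np.int64(365)), (np.int64(338), np.int64(365)), (np.int64(339), np.int64(365)), (np.int64(341), np.int64(365)), (np.int64(342), 
[... 20635 characters left out ...]
.int64(433), np.int64(266)), (np.int64(433), np.int64(267)), (np.int64(433), np.int64(268)), (np.int64(432), np.int64(269)), (np.int64(432), np.int64(270)), (np.int64(432), np.int64(271)), (np.int64(432), np.int64(272)), (np.int64(432), np.int64(273)), (np.int64(432), np.int64(274)), (np.int64(432), np.int64(275)), (np.int64(432), np.int64(276)), (np.int64(432), np.int64(277)), (np.int64(431), np.int64(278)), (np.int64(432), np.int64(278)), (np.int64(431), np.int64(279)), (np.int64(432), np.int64(279)), (np.int64(431), np.int64(280)), (np.int64(431), np.int64(281)), (np.int64(431), np.int64(282)), (np.int64(431), np.int64(283)), (np.int64(431), np.int64(284)), (np.int64(431), np.int64(285))]
```

View pics/d.png

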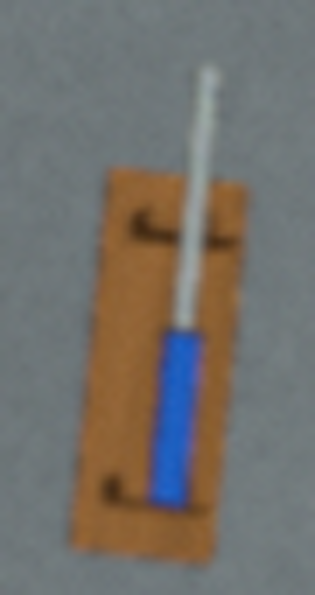

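```bash
cat >> h.py <<'E'
def go(p,yaw):
    """deltas to bring TCP to p with the jaw axis (tool y) along world yaw (mod 180)"""
    s=r.sense(); M=R.from_euler("xyz",s["tcp_rot"],degrees=True).as_matrix()
    cur=np.degrees(np.arctan2(M[1,1],M[0,1])); d=(yaw-cur+90)%180-90
    return (M.T@(np.array(p)-s["tool_pos"])).round(1), "turn",round(-d if M[2,0]<0 else d,1)
E
python3 - <<'E'
from h import *
q=lambda u,v,s,ox,oy:((u+.5)/s-.5+ox,(v+.5)/s-.5+oy)
tt=onz("top",q(208,68,7,405,240),45);hb=onz("top",q(168,507,7,405,240),48);hf=onz("top",q(184,329,7,405,240),49)
print("top tip,handle front, rear",tt,hf,hb,"len",np.linalg.norm((tt-hb)[:2]))
st=onz("side",q(455,421-375,4,250,360),45);sf=onz("side",q(230,454-375,4,250,360),45)
print("side tip, front",st,sf)
p,e=two(q(455,421-375,4,250,360),q(208,68,7,405,240));print("tip two",p,e)
p,e=two(q(230,454-375,4,250,360),q(184,329,7,405,240));print("front two",p,e)
for n,a,b in(("top",hb,tt),("top s",hf,tt),("side",sf,st)): print(n,np.degrees(np.arctan2((b-a)[1],(b-a)[0])))
# box fit
src=np.array([[-68,105],[-68,0],[-68,-105]]); dst=np.array([[525.1,188.9],[536.1,84.6],[547.9,-19.6]])
c=np.array([[607.2,199],[619.5,94.8],[631.3,-9.7]])
x=(c-dst).mean(0);print("yaw from cover-bolt",np.degrees(np.arctan2(x[1],x[0])), "dy of cover unknown")
print(R.from_euler("xyz",r.sense()["tcp_rot"],degrees=True).as_matrix().round(3))
print([go((B[0],B[1],140),90) for B in dst]); print(r.sense()["tool_pos"])
E
```

```text
top tip,handle front, rear [ 563.04427467 -350.55801742   45.        ] [ 455.39955665 -338.67220175   49.        ] [ 383.65744863 -331.88708948   48.        ] len 180.35586185854962
side tip, front [ 564.5115544 -351.7293703   45.       ] [ 456.22017925 -338.93386497   45.        ]
tip two [ 564.09904723 -351.02047678   43.30073831] 1.54235092585345
front two [ 455.90464781 -339.32163462   45.90619893] 0.4362872556042258
top -5.942060348038227
top s -6.300908765542387
side -6.738717006086872
yaw from cover-bolt 6.918101650098909 dy of cover unknown
[[-0.001  0.28   0.96 ]
 [-0.002  0.96  -0.28 ]
 [-1.    -0.002 -0.   ]]
[(array([  90.7, -271. ,  451.3]), 'turn', np.float64(-16.3)), (array([  90.9, -368. ,  491. ]), 'turn', np.float64(-16.3)), (array([  91. , -464.7,  531.5]), 'turn', np.float64(-16.3))]
[167.80552423 575.53087244 230.33799593]
```

>>> move_arm(
  deltas=[
    [[0, -50, 80], -4],
    [[0, -90, 150], -8],
    [[20, -130, 220], -12],
    [[40, -180, 300], -16],
    [[60, -230, 390], -16],
    [[100, -271, 451], -16],
    [[130, -271, 451], -16],
    [[130, -271, 451], -16],
    [[130, -271, 451], -16],
    [[130, -271, 451], -16],
  ],
  jaw=-1,
)

```text
time: 1.35
tool_pos: [524.5, 185.7, 97.7]
tcp_rot: [-146.1, 89.7, -146.6]
ft_force: [-0.6, -0.6, 0.0]
finger_gap: 0.1
```

```bash
python3 - <<'E'
from h import *
print(go((525,189,80),96.2),r.sense()["tool_pos"],r.sense()["ft_force"])
E
```

```text
(array([17.7,  3.4,  0.6]), 'turn', np.float64(-6.7)) [524.49347628 185.71099276  97.73745984] [-0.6471141  -0.59105162  0.04657999]
```

>>> move_arm(
  deltas=[
    [[18, 3, 1], 0],
    [[24, 3, 1], 0],
    [[27, 3, 1], 0],
    [[30, 3, 1], 0],
    [[30, 3, 1], 0],
  ],
)

```text
time: 1.98
tool_pos: [524.1, 189.5, 71.0]
tcp_rot: [-149.1, 89.5, -149.5]
ft_force: [-20.1, -6.0, 32.1]
finger_gap: 0.2
```

>>> move_arm(
  deltas=[
    [[-25, 0, 0], 0],
    [[-25, 0, 0], 0],
    [[-25, -20, 0], 0],
    [[-25, -60, 5], 0],
    [[-25, -97, 38], 0],
    [[-20, -97, 38], 0],
    [[-20, -97, 38], 0],
  ],
)

```text
time: 2.85
tool_pos: [560.1, 91.8, 89.5]
tcp_rot: [-157.3, 89.4, -157.7]
ft_force: [-0.2, 0.0, 0.0]
finger_gap: 0.0
```

```bash
python3 - <<'E'
from h import *
print(go((536,84.7,80),96.2),r.sense()["tool_pos"],r.sense()["ft_force"])
E
```

```text
(array([  9.8,  -7.3, -24. ]), 'turn', np.float64(-6.6)) [560.13512499  91.83351205  89.48643762] [-0.20528083  0.00128543  0.03632155]
```

>>> move_arm(
  deltas=[
    [[-5, -7, -24], -6],
    [[8, -7, -24], -6],
    [[12, -7, -24], -6],
    [[16, -7, -24], -6],
    [[19, -7, -24], -6],
    [[22, -7, -24], -6],
    [[22, -7, -24], -6],
  ],
)

```text
time: 3.72
tool_pos: [535.9, 84.9, 67.6]
tcp_rot: [-163.3, 89.4, -157.8]
ft_force: [1.3, -0.4, -0.8]
finger_gap: -0.3
```

>>> move_arm(
  deltas=[
    [[3, 0, 0], 0],
    [[5, 0, 0], 0],
    [[6, 0, 0], 0],
    [[6, 0, 0], 0],
    [[6, 0, 0], 0],
  ],
)

```text
time: 4.35
tool_pos: [536.2, 84.8, 63.0]
tcp_rot: [-161.4, 89.4, -155.9]
ft_force: [-5.2, -0.8, 11.9]
finger_gap: 0.2
```

```bash
python3 - <<'E'
from h import *
print(go((435,-337,130),83.8),go((435,-337,26),83.8))
E
```

```text
(array([ -64.3, -410.2, -142.3]), 'turn', np.float64(11.8)) (array([  39.7, -409.9, -141.3]), 'turn', np.float64(11.8))
```

>>> move_arm(
  deltas=[
    [[-30, 0, 0], 0],
    [[-60, -20, -10], 0],
    [[-80, -70, -30], 3],
    [[-80, -130, -50], 6],
    [[-80, -190, -70], 9],
    [[-80, -250, -90], 12],
    [[-80, -310, -110], 12],
    [[-80, -370, -130], 12],
    [[-64, -410, -142], 12],
    [[-50, -410, -142], 12],
    [[-50, -410, -142], 12],
    [[-50, -410, -142], 12],
  ],
  jaw=0.2,
)

```text
time: 5.85
tool_pos: [435.6, -335.8, 115.9]
tcp_rot: [-150.4, 89.4, -156.8]
ft_force: [-1.0, 0.9, 0.2]
finger_gap: 51.1
```

```bash
python3 - <<'E'
from h import *
print(go((435,-337,60),83.8),go((435,-337,26),83.8),r.sense()["finger_gap"])
im,d=snap("top");im2,_=snap("side")
a=cv2.resize(im[185:275,215:345],None,fx=4,fy=4,interpolation=cv2.INTER_CUBIC);b=cv2.resize(im2[145:280,255:395],None,fx=3,fy=3)
print(np.abs(im[320:480,220:360].astype(int)-np.load("pics/top0.npz")["im"][320:480,220:360]).mean())
E
```

```text
(array([55.9, -1. ,  0. ]), 'turn', np.float64(-0.2)) (array([89.9, -0.8,  0.3]), 'turn', np.float64(-0.2)) 51.08892759318396
21.519642857142856
```

>>> move_arm(
  deltas=[
    [[30, -1, 0], 0],
    [[56, -1, 0], 0],
    [[75, -1, 0], 0],
    [[90, -1, 0], 0],
    [[90, -1, 0], 0],
    [[90, -1, 0], 0],
    [[90, -1, 0], 0],
  ],
)

```text
time: 6.82
tool_pos: [435.8, -338.2, 27.7]
tcp_rot: [-132.1, 89.5, -138.5]
ft_force: [-0.1, -0.8, -0.3]
finger_gap: 51.2
```

```bash
python3 - <<'E'
from h import *
print(go((435,-337,26),83.8),r.sense()["tool_pos"],r.sense()["ft_force"])
E
```

```text
(array([ 1.7,  1.1, -1. ]), 'turn', np.float64(-0.1)) [ 435.84569004 -338.17518358   27.66582394] [-0.14553828 -0.76092148 -0.34299714]
```

Close and let the fingers settle.

>>> move_arm(
  deltas=[
    [[1.5, 1, -1], 0],
    [[1.5, 1, -1], 0],
    [[1.5, 1, -1], 0],
    [[1.5, 1, -1], 0],
    [[1.5, 1, -1], 0],
    [[1.5, 1, -1], 0],
  ],
  jaw=-1,
  squeeze=60,
)

```text
time: 7.58
tool_pos: [435.1, -337.2, 26.5]
tcp_rot: [-130.5, 89.5, -136.8]
ft_force: [-1.4, 1.8, 6.6]
finger_gap: 13.1
```

>>> move_arm(
  deltas=[
    [[-20, 0, 0], 0],
    [[-40, 0, 0], 0],
    [[-80, 0, 0], 0],
    [[-110, 0, 0], 0],
    [[-130, 0, 0], 0],
    [[-130, 0, 0], 0],
    [[-130, 0, 0], 0],
  ],
)

```text
time: 8.45
tool_pos: [435.3, -335.8, 154.8]
tcp_rot: [-143.8, 89.4, -150.1]
ft_force: [0.5, -0.2, -1.4]
finger_gap: 12.7
```

```bash
python3 - <<'E'
from h import *
s=r.sense();print(s["tool_pos"],s["tcp_rot"],s["ft_force"],s["finger_gap"])
S=snap("side")[0];T=snap("top")[0]
p=np.array([435,-337,176.]);t=p+130*np.array([.994,-.108,0])
for n,im in(("side",S),("top",T)):
    a=proj(n,p);b=proj(n,t);print(n,a,b)
u0=[int(v) for v in np.minimum(proj("side",p),proj("side",t))-60]
v0=[int(v) for v in np.minimum(proj("top",p),proj("top",t))-30]
print(u0,v0)
H=np.zeros((600,800,3),np.uint8)
a=cv2.resize(S[u0[1]:u0[1]+130,u0[0]:u0[0]+130],(520,520),interpolation=cv2.INTER_CUBIC);H[:520,:520]=a
b=cv2.resize(T[v0[1]:v0[1]+130,v0[0]:v0[0]+70],(280,520),interpolation=cv2.INTER_CUBIC);H[:520,520:]=b
cv2.imwrite("pics/g.png",H[:,:,::-1])
E
```

```text
[ 435.32566765 -335.77931399  154.83846312] [-143.80615383   89.43818655 -150.14567257] [ 0.51495053 -0.18472233 -1.40002498] 12.693999439758896
side [294.15695239 349.71137992] [368.85933707 338.55188322]
top [440.23691529 290.04711948] [444.85104558 241.06180554]
[234, 278] [410, 211]
```

View pics/g.png

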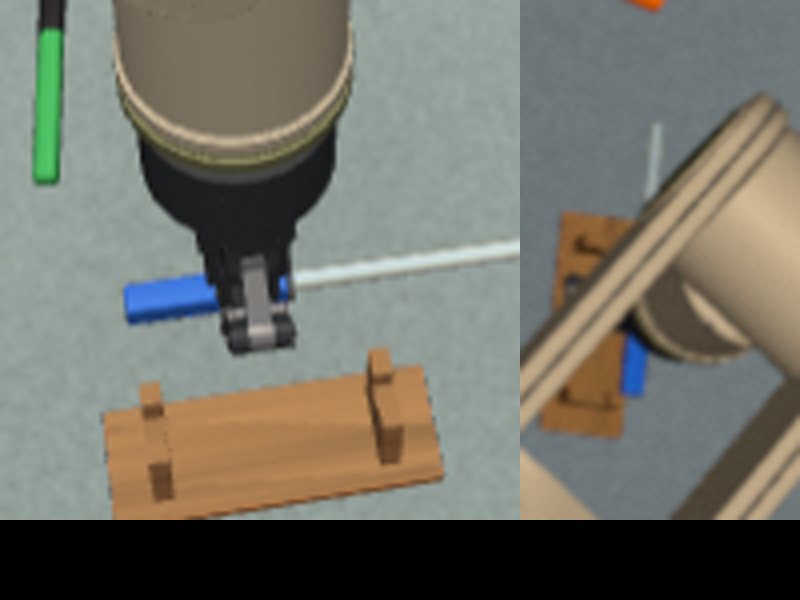

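```bash
python3 - <<'E'
from h import *
print(go((437.2,51.4,120),96.2),go((437.2,51.4,67.5),96.2))
E
```

```text
(array([ 32.9, 385. , -40.4]), 'turn', np.float64(-12.5)) (array([ 85.4, 385.3, -39.9]), 'turn', np.float64(-12.5))
```

>>> move_arm(
  deltas=[
    [[0, 25, -3], 0],
    [[0, 70, -7], -2],
    [[0, 120, -12], -4],
    [[0, 170, -18], -6],
    [[0, 220, -23], -8],
    [[0, 270, -28], -10],
    [[0, 320, -33], -12],
    [[0, 360, -38], -12.5],
    [[10, 385, -40], -12.5],
    [[33, 385, -40], -12.5],
    [[33, 385, -40], -12.5],
    [[33, 385, -40], -12.5],
  ],
)

```text
time: 10.05
tool_pos: [437.4, 51.1, 119.9]
tcp_rot: [-162.2, 89.4, -156.1]
ft_force: [-0.8, 1.2, -0.8]
finger_gap: 12.4
```

```bash
python3 - <<'E'
from h import *
s=r.sense();print(s["tool_pos"],s["ft_force"],s["finger_gap"],go((437.2,51.4,67.5),96.2))
E
```

```text
[437.44667195  51.07575648 119.89585396] [-0.77158587  1.17190995 -0.75374999] 12.429602678488715 (array([52.4,  0.5,  0.3]), 'turn', np.float64(-0.1))
```

>>> move_arm(
  deltas=[
    [[25, 0.5, 0], 0],
    [[45, 0.5, 0], 0],
    [[52.4, 0.5, 0], 0],
    [[52.4, 0.5, 0], 0],
    [[52.4, 0.5, 0], 0],
    [[52.4, 0.5, 0], 0],
  ],
)

```text
time: 10.8
tool_pos: [437.6, 51.3, 68.4]
tcp_rot: [-158.2, 89.5, -152.0]
ft_force: [0.1, 0.6, -2.0]
finger_gap: 13.1
```

```bash
python3 - <<'E'
from h import *
s=r.sense();print(s["tool_pos"],go((437.2,51.4,67.5),96.2))
S=snap("side")[0];T=snap("top")[0]
np.savez("pics/pre.npz",S=S,T=T)
H=np.zeros((560,800,3),np.uint8)
H[:560,:400]=cv2.resize(S[160:230,280:330],(400,560),interpolation=cv2.INTER_CUBIC)
H[:560,400:]=cv2.resize(T[200:270,260:310],(400,560),interpolation=cv2.INTER_CUBIC)
cv2.imwrite("pics/p.png",H[:,:,::-1])
E
```

```text
[437.60628997  51.31672742  68.42218214] (array([ 0.9,  0.1, -0.4]), 'turn', np.float64(-0.1))
```

View pics/p.png

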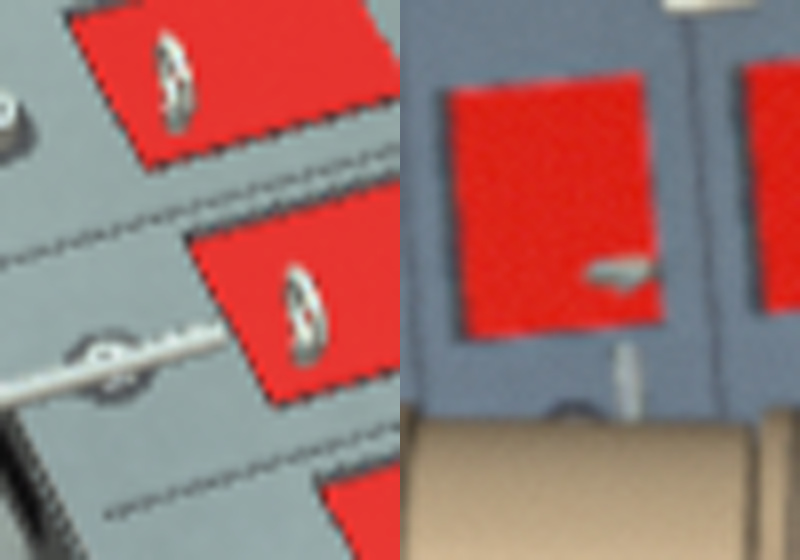

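```bash
python3 - <<'E'
from h import *
qs=lambda u,v:((u+.5)/8-.5+280,(v+.5)/8-.5+160)
qt=lambda u,v:((u+.5-400)/8-.5+260,(v+.5)/8-.5+200)
print("tip",two(qs(221,335),qt(627,343))); print("eye",two(qs(306,315),qt(620,270)))
print("shaft yaw", [onz("top",qt(u,v),86) for u,v in((630,418),(627,343))])
for n,(a,b) in(("side",(qs(20,387),qs(221,335))),):
    A,B=onz(n,a,86),onz(n,b,86);print(np.degrees(np.arctan2((B-A)[1],(B-A)[0])),A,B)
print("other eyes",two(qs(176,83),(0.25+215+442/4,0.25+185))[0])
print(go((437.2+95*.994,51.4+.5+95*.109,67.5),96.2))
E
```

```text
tip (array([566.46276367,  65.96657581,  85.27076494]), np.float64(1.022558336381409))
eye (array([592.86888272,  69.35460223,  82.5881848 ]), np.float64(0.5120240333616112))
shaft yaw [array([540.64000554,  64.04612725,  86.        ]), array([566.85608276,  65.89016839,  86.        ])]
3.8918772059108178 [504.82253468  61.138186    86.        ] [565.77200572  65.28462324  86.        ]
other eyes [595.98209315 -36.02920299 313.13840641]
(array([-0.3,  0.7, 94.9]), 'turn', np.float64(-0.1))
```

>>> move_arm(
  deltas=[
    [[0.8, 0.7, 8], 0],
    [[0.8, 0.7, 16], 0],
    [[0.8, 0.7, 24], 0],
    [[0.8, 0.7, 32], 0],
    [[0.8, 0.7, 40], 0],
    [[0.8, 0.7, 40], 0],
  ],
)

```text
time: 11.65
tool_pos: [477.6, 56.4, 66.9]
tcp_rot: [-159.7, 89.4, -153.6]
ft_force: [0.0, -0.2, -1.3]
finger_gap: 12.9
```

>>> move_arm(
  deltas=[
    [[0, 0.2, 8], 0],
    [[0, 0.2, 16], 0],
    [[0, 0.2, 25], 0],
    [[0, 0.2, 25], 0],
    [[0, 0.2, 25], 0],
  ],
)

```text
time: 12.28
tool_pos: [502.2, 59.2, 66.5]
tcp_rot: [-161.0, 89.4, -154.8]
ft_force: [-0.8, 0.7, -0.5]
finger_gap: 13.1
```

```bash
python3 - <<'E'
from h import *
s=r.sense();print(s["tool_pos"],s["ft_force"],s["finger_gap"])
S=snap("side")[0];T=snap("top")[0]
H=np.zeros((560,800,3),np.uint8)
H[:560,:400]=cv2.resize(S[160:230,290:340],(400,560),interpolation=cv2.INTER_CUBIC)
H[:560,400:]=cv2.resize(T[185:255,260:310],(400,560),interpolation=cv2.INTER_CUBIC)
cv2.imwrite("pics/i.png",H[:,:,::-1])
M=R.from_euler("xyz",s["tcp_rot"],degrees=True).as_matrix()
yb=np.array([-.109,.994,0]);e0=np.radians(156.7)
for a in range(5,50,5):
    t=e0-np.radians(a); dy=63.2*(np.cos(t)-np.cos(e0));dz=63.2*(np.sin(t)-np.sin(e0))
    print(a,(M.T@(yb*dy+[0,0,dz])).round(1))
E
```

```text
[502.21805671  59.23507026  66.52760198] [-0.82395288  0.7173003  -0.50334336] 13.071114061692642
5 [-5.   2.4 -0.1]
10 [-9.7  5.2 -0.1]
15 [-14.2   8.4  -0.2]
20 [-18.4  12.   -0.2]
25 [-22.2  15.9  -0.2]
30 [-25.7  20.2  -0.3]
35 [-28.9  24.7  -0.3]
40 [-31.6  29.5  -0.4]
45 [-33.8  34.6  -0.4]
```

View pics/i.png

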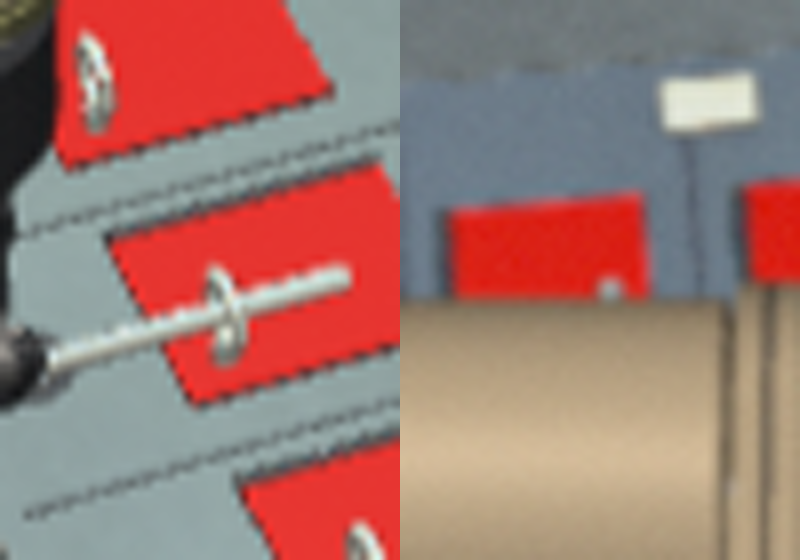

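Side view: the shaft passes through the middle eye (about (225,315) in the crop) with the tip well beyond, near (345,277). Now I lift along the arc.

>>> move_arm(
  deltas=[
    [[-4, 0.5, 0], 0],
    [[-8, 2, 0], 0],
    [[-13, 5, 0], 0],
    [[-17, 8, 0], 0],
    [[-21, 11.5, 0], 0],
    [[-25, 16, 0], 0],
    [[-28, 20, 0], 0],
    [[-30.5, 25, 0], 0],
    [[-33, 30, 0], 0],
    [[-35, 35, 0], 0],
    [[-36, 38, 0], 0],
    [[-36, 38, 0], 0],
  ],
)

```text
time: 13.88
tool_pos: [498.4, 97.4, 102.5]
tcp_rot: [-160.3, 89.4, -154.1]
ft_force: [-0.2, -0.4, -1.2]
finger_gap: 12.8
```

```bash
python3 - <<'E'
from h import *
s=r.sense();print(s["tool_pos"],s["ft_force"],s["finger_gap"],s["qd"].round(2))
S=snap("side")[0];T=snap("top")[0]
H=np.zeros((560,800,3),np.uint8)
H[:560,:480]=cv2.resize(S[145:285,260:380],(480,560),interpolation=cv2.INTER_CUBIC)
H[:560,480:]=cv2.resize(T[165:305,230:310],(320,560),interpolation=cv2.INTER_CUBIC)
cv2.imwrite("pics/l.png",H[:,:,::-1])
E
```

```text
[498.42862768  97.40031762 102.53077865] [-0.21969796 -0.38923157 -1.18581567] 12.800038011763268 [-0.32  0.04  0.17 -0.2  -0.2  -0.27]
```

View pics/l.png

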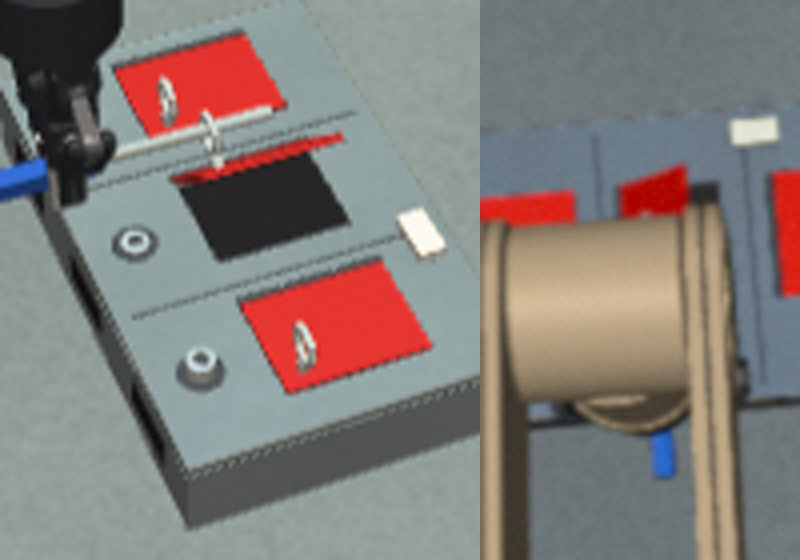

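```bash
python3 - <<'E'
from h import *
ax=np.array([np.cos(np.radians(6.24)),np.sin(np.radians(6.24)),0]);ay=np.array([-ax[1],ax[0],0])
org=np.array([536.1,84.7,0])+68*ax
eye0=np.array([591.3,68.3,0]); hy=(eye0-org)@ay+58
for uv,bx in(((303.7,190),-29),((345.7,179.5),61)):
    o,d=ray("side",uv);t=(bx-(o-org)@ax)/(d@ax);P=o+d*t;y=(P-org)@ay-hy
    print("edge rel hinge",y,P[2]-61,"deg",np.degrees(np.arctan2(P[2]-61,-y)),"len",np.hypot(y,P[2]-61))
s=r.sense();print(s["tool_pos"],s["time"])
E
```

```text
edge rel hinge -4.9896132036950185 7.04115790625076 deg 54.67726640027354 len 8.629840356764733
edge rel hinge -46.93879096246828 48.68291464019944 deg 46.04494942033566 len 67.62600294918545
[498.38631062  97.10272563 102.40522669] 13.975
```

>>> move_arm(
  deltas=[
    [[0, 0, 0], 0],
    [[0, 0, 0], 0],
    [[0, 0, 0], 0],
    [[0, 0, 0], 0],
    [[0, 0, 0], 0],
    [[0, 0, 0], 0],
  ],
)

```text
time: 14.72
tool_pos: [498.4, 97.1, 102.4]
tcp_rot: [-160.2, 89.4, -154.0]
ft_force: [-0.1, 0.7, -1.2]
finger_gap: 13.2
```

```bash
python3 -c "
from h import *
print(r.hand_in())"
```

```text
the job is handed in; nothing more can be done
None
```

I handed the job in at about 15 s with the middle cover held open on the pin at about 46 degrees, still and with the pin gripped. No verdict is reported, so what follows is from my own checks.

- **Loose bolt:** I tapped the left and middle bolts. The left one stopped the fingers at z 71 with 32 N, so it is tight. The middle one went down to z 63.0, a sink of about 9 mm, and is the loose one. I did not tap the right bolt.
- **Pin and eye:** I took the pin from its rest and pushed it through the middle eye. The picture showed the shaft in the hole with the tip roughly 40 mm past it.
- **Lift:** The 46 degrees comes from the cover's free corner, which sits 67.6 mm from the hinge where about 70 mm is expected. The arm did not move over the last 0.75 s of holding.
- **Other things:** In the last pictures the left and right covers looked shut and the adapter looked unmoved. I did not look at the other bench items again after the lift.

**Checks that disagreed:**
- Two-view heights were 0.5 to 2.5 mm high for the bolts.
- They were 1 to 3.5 mm low for the eyes.
- The first yaw reading of the shaft from the pictures, about 4 degrees, differed from the 6.2 degrees the arm reported. The tip position agreed with the arm and the pin went in without force.

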